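# Vent the larger vacuum canister through its lock-nut valve

### The job

Let the air into the larger of the two vacuum filament canisters: unscrew the winged lock nut of its valve counter-clockwise until it stops, then press the freed valve pin all the way down and keep it down for a good second. Let the pin spring back up, screw the nut clockwise fully home again and move clear. Leave the smaller canister's valve and all the loose things on the table as they are.

Things in the scene. Friction and masses are not known exactly. Their poses are not given: they have to be found in the camera images.
- big_canister: the larger canister, fixed to the table: clear round wall, grey lid, 178 mm across the lid, lid top 100 mm above the table; origin at the centre of its underside, z up along the valve axis, which is the canister's axis. A black flange (56 mm across, 6 mm high) and a dark valve stem 32 mm across stand on the lid; the stem top is 126 mm above the table and the lock nut sits on it
- lock_nut (a joint): angle of the larger canister's lock nut: 0 = screwed fully home (as at the start), grows counter-clockwise seen from above, 2.6 rad at the stop. It turns stiffly (about 0.12 N m, so 3 N at a wing) and stays where it is left; it climbs the pin by 3.2 mm per rad (8.3 mm in all). While home it rests on the stem and the pin cannot go down; the pin can go down only as far as the nut has been unscrewed
- lock_nut_mid (a point): the middle of the larger canister's aluminium lock nut, on the valve axis (at first 134 mm above the table): knurled barrel 36 mm across and 16 mm high, with two flat wings along the point's +x and -x axis, each reaching from the barrel to 53 mm from the axis, 9 mm thick and 14 mm high (7 mm above and below this point). The point turns and rises with the nut; z up. A wing can be pushed round with a fingertip; below the wings there are 27 mm of free height over the lid
- valve_pin (a joint): how far the larger canister's valve pin is pressed down: 0 = up, 0.007 m = fully down; it springs back. It takes about 3.5 N to start and 8.5 N fully down
- valve_pin_tip (a point): centre of the flat top of the larger canister's steel valve pin, 16 mm across; at rest 168 mm above the table (26 mm above the nut's top when the nut is home, 17 mm when unscrewed). It is pressed straight down
- small_canister: the smaller canister, fixed to the table, of the same form: 132 mm across the lid, lid top 70 mm above the table, the top of its valve pin at 138 mm; origin at the centre of its underside. Its valve has the same size and form and must be left alone. The two canisters swap places from run to run
- small_nut (a joint): angle of the smaller canister's lock nut, rad; 0 = home; leave it
- small_pin (a joint): travel of the smaller canister's valve pin, m; 0 = up; leave it
- scraper: loose bystander: spatula-shaped scraper about 200 mm long lying along its x axis between the canisters; origin at its underside
- bracket: loose bystander: small grey L-shaped printed bracket, 60 x 30 x 46 mm; origin at its underside
- nozzle_jar: loose bystander: glass jar 56 mm wide, 60 mm tall; origin at its underside
- spare_spool: loose bystander: filament spool lying flat, 140 mm across, 50 mm thick; origin at its underside
- wrench: loose bystander: steel wrench lying flat; origin at its underside
- brush: loose bystander: brush lying flat; origin at its underside
- glue_stick: loose bystander: white upright tube, 30 mm across, 100 mm tall; origin at its underside

How it is judged (in metres and radians):
On the way, in this order (a step that is already met when the one before it is completed fails the run):
1. the larger canister's lock nut is unscrewed, to its stop or nearly (over 2.2 of 2.6 rad), with the pin up (value of joint lock_nut above 2.2 rad and value of joint valve_pin below 0.0015 m), for 0.1 s.
2. the freed pin is pressed down (over 5 of 7 mm) for 0.7 s (value of joint valve_pin above 0.005 m), for 0.7 s.
At the end, for the whole second after the job is handed in: the larger canister's nut is home again (within 0.15 rad) with its pin up (within 1 mm); the smaller canister's nut is home (within 0.2 rad) and its pin up; every loose bystander is within 30 mm of where it began (value of joint lock_nut below 0.15 rad and value of joint each of valve_pin, small_pin below 0.001 m and value of joint small_nut below 0.2 rad and distance of each of scraper, bracket, nozzle_jar, spare_spool, wrench, brush, glue_stick from where it was at the start of the episode below 0.03 m); the robot touches nothing.
It fails at once if the smaller canister's valve is worked (nut over 0.2 rad or pin over 2 mm) (value of joint small_nut above 0.2 rad or value of joint small_pin above 0.002 m).
It fails at once if a loose bystander is shoved (over 30 mm) (distance of any of scraper, bracket, nozzle_jar, spare_spool, wrench, brush, glue_stick from where it was at the start of the episode above 0.03 m).
It also fails if it takes over 66 s, if anything falls off the work surface, if the arm or the gripper's body presses on something with over 40 N, if the wrist force passes 120 N, or if a joint passes its speed limit or range.

### The arm

A 6-joint arm with a two-finger parallel gripper is mounted at the origin on the work surface. World frame = base frame: x ahead of the robot, y to its left, z up, the work surface at z = 0. Lengths are in m, angles in degrees, forces in N, time in s.
With the tool pointing down it reaches from about 0.4 to 0.825 m from the base axis. Payload 7 kg.
Tool frame: the origin (TCP) lies at the very end of the fingers, on their centre line; the grasp point (between the pads) lies 19 mm behind it; x points along the fingers, y is the direction in which the jaws open and shut, and the axes are right-handed (so a half turn about x gives the same grasp; the last joint's range is limited). The gripper opens to 88 mm and grips with 3 to 60 N. Pads are 19 mm wide; open, the fingers measure 130 mm over their backs; the gripper's body (78 mm by 193 mm) begins 47 mm behind the grasp point.
Start: joints at [92.997, 20.546, 0.682, 0, -70.136, -16.507], TCP at [0.158, 0.656, 0.227] pointing down, gripper open.
Joint ranges: [-176.03, 176.03], [-82.01, 121.73], [-58.28, 71.71], [-173.87, 95.51], [-174.79, -0.11], [-173.66, 173.66]. Speed limits (degrees/s): [136.94, 136.94, 172.46, 180, 180, 180].

### API

Orientations are given as [roll, pitch, yaw] about the fixed x, y, z axes, in that order (R = Rz(yaw) Ry(pitch) Rx(roll)).
In Python, from plant import * gives the robot as it stands. The module is installed in compiled form; this text tells all that it offers.
- The arm moves only by the shell command python3 -m creep 'ROWS' [FORCE]. ROWS is a JSON object of lists of equal length, an entry for each row: "jaw": the closure, from -1 (fully open) to 1 (shut); "translation": the shift along the tool's x, y, z in m, a list of three; "roll": the turn about the tool's x in rad. A call has exactly 10 rows; each row shifts and turns the commanded pose from where the row before left it, along the tool's axes as they then stand; what a row does not reach is not made up. A row lasts 1/10 s, in which the tool goes at most 50 mm and 8.59 degrees, less where a joint would pass 70% of its speed; a pose out of reach is approached as far as the arm can. A call with a gripper value outside its range is refused whole. The fingers move at their own pace and stop on an object; FORCE is the grip in N (left out, the last holds). Time passes only in rows, so rows that do not move let the fingers close, or fill a call up. It gives the time, the measured TCP pose, the force and the opening at its end, in the units of the state.
- get_state(): the state, without advancing time (a new reading comes with each control period).
- capture(name): name is "scene" or "side" or "wrist"; returns a dict with "image" (400x640x3 uint8, red, green, blue), "fovy" (degrees; the focal length in pixels is half the picture's height over the tangent of half this angle, whatever the lens; pixels are square), "cx", "cy" (the principal point, pixels), "pose" (4x4, takes a point from camera to world coordinates); the wrist camera has in their place "tool_from_camera" (4x4, takes a point from camera to tool coordinates, whose origin is the TCP and whose axes are the tool frame's). Camera axes: x right, y up, looking along -z (the intrinsics and any distortion apply to the point x, -y, -z); pixel columns grow to the right and rows downward; lengths in m; the calibration is good to about 2 mm. A picture is of the moment at which its call begins: read the wrist's pose just before it. There is no depth.
- close_job(): hands the job in, once; it reports no verdict.
The state is a dict: "time_s": time; "joints": joint angles; "qd": joint speeds; "joint_torque": joint torques, N m; "tcp_pos": TCP position; "eef_rot": TCP orientation; "contact_force": force on the tool from outside, world axes, zero at the start; "moment": the same for the moment, N m; "gripper_width": finger opening in m.
Only numpy, scipy, OpenCV 4.12 (cv2) and the standard library are available. Lean on these libraries where they do the work, as an engineer would, in place of code of your own. Each camera call takes 0.05 s, during which the arm holds its last target.

## Working session

There is one attempt and no reset: what is moved stays moved. The work goes in short steps, Python scripts to look and compute and a shell command to move; the robot and the scene stay as the last step left them, time stands still between calls to the robot, and variables do not carry over. Pictures are saved under pics/ and viewed, and the job is handed in when it is done.

```bash
mkdir -p pics; python3 - <<'E'
from plant import *
import cv2
s=get_state(); print(s)
for n in ["scene","side","wrist"]:
    c=capture(n); cv2.imwrite(f"pics/{n}0.png",c["image"][:,:,::-1]); print(n,{k:v for k,v in c.items() if k!="image"})
E
```

```text
{'time_s': 0.0, 'joints': array([ 9.29977224e+01,  2.05924642e+01,  6.34392120e-01, -2.24187745e-02,
       -7.01373041e+01, -1.65073519e+01]), 'qd': array([ 0.09437098, -0.00918307, -0.01700124,  0.02185112,  0.05141229,
       -0.08121038]), 'joint_torque': array([ 5.11237213e-04, -5.82718277e+01,  2.93062645e+01,  6.99768305e+00,
        7.06877807e-03, -1.49211683e-04]), 'tcp_pos': array([0.1575788 , 0.65583459, 0.22560856]), 'eef_rot': array([ 94.04876263,  89.9023224 , -99.4685015 ]), 'contact_force': array([-0.60011031, -0.55510348, -0.91761183]), 'moment': array([ 0.03476318, -0.04208471,  0.01810765]), 'gripper_width': 0.08747606561319092}
scene {'fovy': 56.376446808258756, 'cx': 316.2126360219552, 'cy': 202.19418734563533, 'pose': array([[ 0.30605404, -0.71513968,  0.6284156 ,  1.27137047],
       [ 0.95197859,  0.23559924, -0.19552431, -0.19687778],
       [-0.00822705,  0.6580792 ,  0.75290377,  0.92738752],
       [ 0.        ,  0.        ,  0.        ,  1.        ]])}
side {'fovy': 43.4646163274852, 'cx': 324.3253578915556, 'cy': 197.52714663040894, 'pose': array([[-0.99966026,  0.02013881, -0.01654663,  0.55654231],
       [-0.0251627 , -0.58011003,  0.81414937,  1.04420154],
       [ 0.00679713,  0.81428913,  0.58041969,  0.86841704],
       [ 0.        ,  0.        ,  0.        ,  1.        ]])}
wrist {'fovy': 58.55010973539131, 'cx': 317.2754325464941, 'cy': 197.44130293031364, 'tool_from_camera': array([[ 7.01926659e-04,  3.00700458e-01, -9.53718376e-01,
        -1.55982426e-01],
       [ 9.99997219e-01,  1.93617980e-03,  1.34645079e-03,
        -1.03897490e-03],
       [ 2.25144862e-03, -9.53716669e-01, -3.00698263e-01,
        -8.16863846e-02],
       [ 0.00000000e+00,  0.00000000e+00,  0.00000000e+00,
         1.00000000e+00]])}
```

View pics/scene0.png

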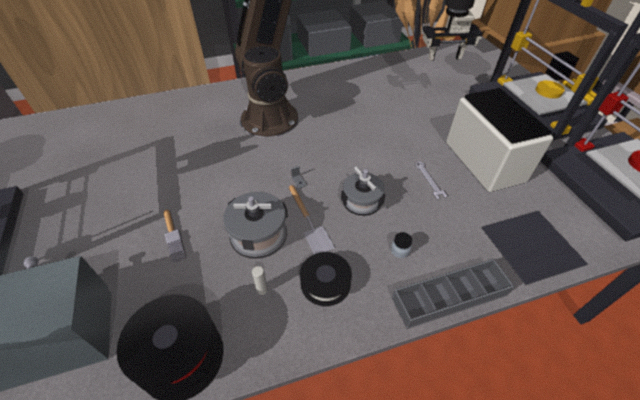

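View pics/side0.png

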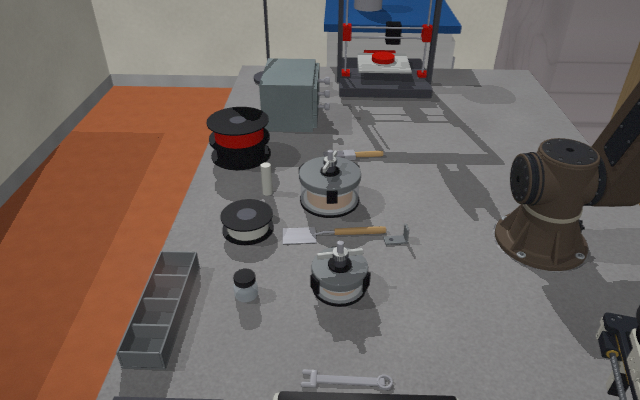

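View pics/wrist0.png

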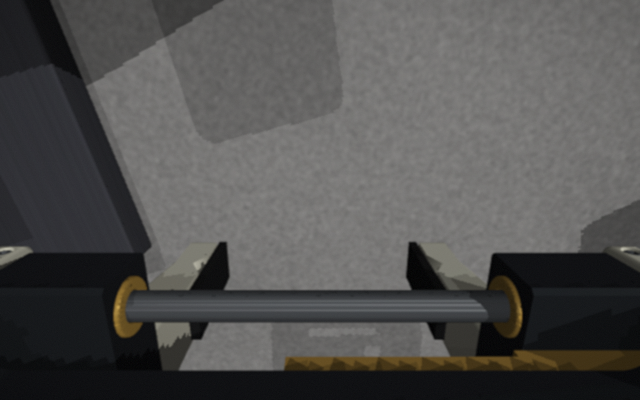

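The scene camera shows the larger canister at about (255,222) with its nut at (252,204). The smaller one is at (362,190). In the side view the larger is at (330,180), the smaller at (340,275). I'll zoom in next.

```bash
python3 - <<'E'
from plant import *
import cv2, numpy as np
from scipy.spatial.transform import Rotation as R
s=get_state(); print(R.from_euler('xyz',s['eef_rot'],degrees=True).as_matrix().round(3))
a=cv2.imread('pics/scene0.png')[170:270,205:305]; b=cv2.imread('pics/side0.png')[140:220,290:390]
a=cv2.resize(a,(400,400),interpolation=cv2.INTER_CUBIC); b=cv2.resize(b,(400,320),interpolation=cv2.INTER_CUBIC)
b=cv2.copyMakeBorder(b,0,80,0,0,cv2.BORDER_CONSTANT)
cv2.imwrite('pics/crop0.png',np.hstack([a,b]))
E
```

```text
[[-0.    -0.234 -0.972]
 [-0.001 -0.972  0.234]
 [-1.     0.001 -0.   ]]
```

View pics/crop0.png

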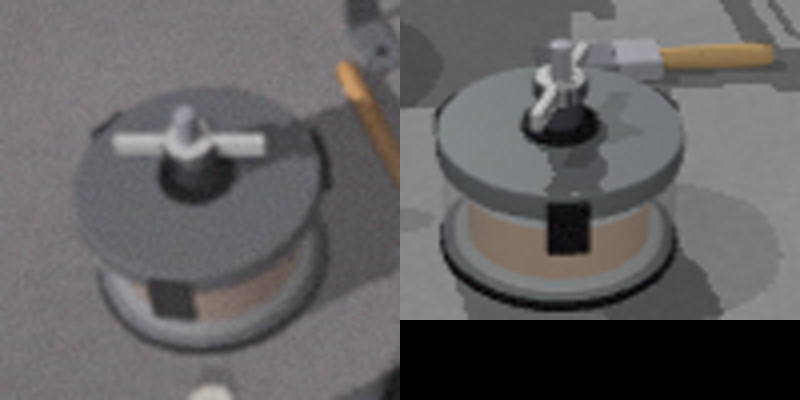

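The left crop (scene) has the pin tip at (251,198) and the wing ends at about (234,206) and (271,206). The right crop (side) has the pin tip at about (330,151).

```bash
cat > h.py <<'E'
from plant import *
import cv2, numpy as np
from scipy.spatial.transform import Rotation as R
def ray(c,uv,pose=None):
    P=c['pose'] if pose is None else pose
    f=200/np.tan(np.radians(c['fovy'])/2)
    d=np.array([(uv[0]-c['cx'])/f,-(uv[1]-c['cy'])/f,-1.]); d=P[:3,:3]@d
    return P[:3,3],d/np.linalg.norm(d)
def onz(c,uv,z,pose=None):
    o,d=ray(c,uv,pose); return o+d*(z-o[2])/d[2]
def tri(rs):
    A=0;b=0
    for o,d in rs:
        M=np.eye(3)-np.outer(d,d); A=A+M; b=b+M@o
    return np.linalg.solve(A,b)
def tool():
    s=get_state(); T=np.eye(4); T[:3,:3]=R.from_euler('xyz',s['eef_rot'],degrees=True).as_matrix(); T[:3,3]=s['tcp_pos']; return T,s
def proj(c,p,pose=None):
    P=c['pose'] if pose is None else pose
    f=200/np.tan(np.radians(c['fovy'])/2)
    q=P[:3,:3].T@(np.array(p)-P[:3,3]); return np.array([c['cx']+f*q[0]/-q[2], c['cy']-f*q[1]/-q[2]])
E
python3 - <<'E'
from h import *
a=capture('scene'); b=capture('side')
print(tri([ray(a,(251,198)),ray(b,(330.3,151))]), onz(a,(251,198),.168),onz(b,(330.3,151),.168))
w1=onz(a,(233.7,205.7),.138);w2=onz(a,(271.3,205.7),.138);print(w1,w2,np.linalg.norm(w1-w2),(w1+w2)/2,np.degrees(np.arctan2(*(w1-w2)[1::-1])))
# lids: grey-blue? print hue sample
for c,p,n in((a,(240,222),'s'),(b,(312,178),'d')): print(c['image'][p[1],p[0]])
# base ellipse side: lid extremes
print('lid extremes side',onz(b,(299.5,174),.100),onz(b,(361,174),.1))
E
```

```text
[ 0.56549251 -0.16426161  0.16590337] [ 0.56723222 -0.16440626  0.168     ] [ 0.56557534 -0.16042348  0.168     ]
[ 0.55276248 -0.21478283  0.138     ] [ 0.58565751 -0.11488756  0.138     ] 0.10517198812736298 [ 0.56921   -0.1648352  0.138    ] -108.22646533565312
[101 100 105]
[127 132 134]
lid extremes side [ 0.65136161 -0.14559252  0.1       ] [ 0.47771057 -0.15179695  0.1       ]
```

Both views agree on the pin: axis at about (0.567, -0.163). The wing span comes out at 105 mm against the given 106 mm, with the wings at yaw 72°/-108°. Before travelling I'll check the white box near the path, then measure the other objects.

```bash
python3 - <<'E'
from h import *
a=capture('scene')
for n,p in dict(boxL=(449,148),boxF=(493,186),boxR=(548,152)).items(): print(n,onz(a,p,0))
for n,p in dict(boxL=(463,93),boxF=(499,145),boxR=(552,133)).items(): print(n,[onz(a,p,z)[:2].round(3) for z in (.1,.15,.2,.25)])
print('small pin',onz(a,(365,173),.138),'glue top',onz(a,(258,269),.1))
E
```

```text
boxL [ 3.95805809e-01  6.01586331e-01 -1.11022302e-16]
boxF [0.6162247  0.63943704 0.        ]
boxR [0.53096911 0.9368986  0.        ]
boxL [array([0.218, 0.741]), array([0.282, 0.684]), array([0.346, 0.628]), array([0.409, 0.571])]
boxF [array([0.53 , 0.683]), array([0.575, 0.63 ]), array([0.619, 0.577]), array([0.664, 0.524])]
boxR [array([0.533, 0.897]), array([0.578, 0.831]), array([0.622, 0.764]), array([0.667, 0.698])]
small pin [0.54732291 0.18338981 0.138     ] glue top [ 0.74973962 -0.19226294  0.1       ]
```

```bash
python3 -m creep '{"jaw":[-1,-1,-1,-1,-1,-1,-1,-1,-1,-1],"translation":[[-0.01,0.02,-0.02],[-0.01,0.03,-0.03],[-0.01,0.036,-0.034],[-0.01,0.036,-0.034],[0,0.036,-0.034],[0,0.036,-0.034],[0,0.036,-0.034],[0,0.036,-0.034],[0,0.036,-0.034],[0,0.036,-0.034]],"roll":[0,0,0,0,0,0,0,0,0,0]}' 20; python3 -c "
from h import *
T,s=tool(); print(T.round(3),s['joints'].round(1),s['time_s'])"
```

```text
time_s: 1.3
tcp_pos: [0.3918, 0.2514, 0.2668]
eef_rot: [-111.0, 89.9, 55.5]
contact_force: [0.9, -0.3, 0.1]
gripper_width: 0.0874
[[ 0.001 -0.233 -0.972  0.392]
 [ 0.001 -0.972  0.233  0.251]
 [-1.    -0.001 -0.     0.267]
 [ 0.     0.     0.     1.   ]] [ 57.   -1.2 -20.8   0.  -70.3  19.5] 1.3
```

```bash
python3 -m creep '{"jaw":[-1,-1,-1,-1,-1,-1,-1,-1,-1,-1],"translation":[[0,0.036,-0.027],[0,0.038,-0.029],[0,0.04,-0.03],[0,0.042,-0.031],[0,0.042,-0.031],[0,0.042,-0.031],[0,0.042,-0.031],[0,0.04,-0.029],[0,0.03,-0.02],[0,0.01,-0.008]],"roll":[0,0,0,0,0,0,0,0,0,0]}' 20; python3 -c "
from h import *
T,s=tool(); print(T.round(3),s['joints'].round(1),s['time_s'])
c=capture('wrist'); cv2.imwrite('pics/w1.png',c['image'][:,:,::-1])
P=T@c['tool_from_camera']
for p in ([.567,-.163,.168],[.567,-.163,.142],[.583,-.113,.142],[.551,-.213,.142]): print(proj(c,p,P))
"
```

```text
time_s: 2.3
tcp_pos: [0.5634, -0.1561, 0.2657]
eef_rot: [34.6, 89.9, -159.0]
contact_force: [0.1, 0.2, -0.7]
gripper_width: 0.0876
[[-0.001 -0.237 -0.972  0.563]
 [-0.    -0.972  0.237 -0.156]
 [-1.     0.001  0.001  0.266]
 [ 0.     0.     0.     1.   ]] [  3.7  10.8  -7.6   0.  -71.7  72.6] 2.3
[326.98353914 192.84672004]
[326.15435983 183.58217481]
[261.44056039 179.28308915]
[390.3856559  187.84920666]
```

View pics/w1.png

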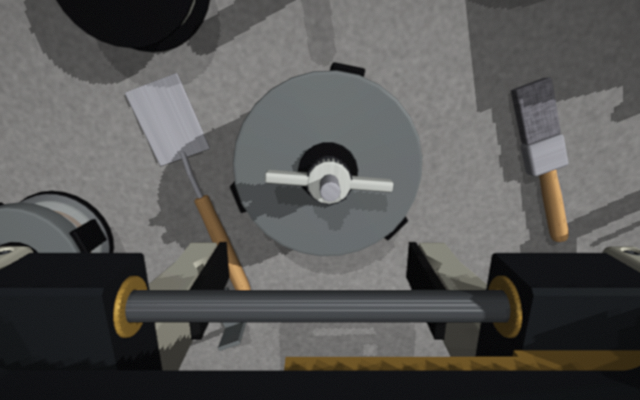

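The wrist view shows the nut with its wings at (266,178) and (392,186), the pin top at about (330,188) and the lid circle centred at about (328,162). I'll refine the axis from these.

```bash
python3 - <<'E'
from h import *
T,s=tool(); print(s['tcp_pos'])
c=capture('wrist'); P=T@c['tool_from_camera']; im=c['image'].astype(int)
crop=cv2.resize(c['image'][145:225,250:410,::-1],(800,400),interpolation=cv2.INTER_CUBIC); cv2.imwrite('pics/w1c.png',crop)
print(im[220,270],im[100,300],im[230,340],im[260,400])
hsv=cv2.cvtColor(c['image'],cv2.COLOR_RGB2HSV); print(hsv[100,300],hsv[220,330],hsv[60,250])
for p in [(328,70),(328,255),(235,163),(421,163)]: print(p,onz(c,p,.1,P))
print('pin',onz(c,(330.5,187.5),.168,P))
a=onz(c,(266,177.5),.141,P);b=onz(c,(392.5,186),.141,P);print(a,b,np.linalg.norm(a-b),(a+b)/2,np.degrees(np.arctan2(*(a-b)[1::-1])))
E
```

```text
[ 0.56366584 -0.15607413  0.26555182]
[105 109 111] [108 113 114] [103 107 109] [139 138 136]
[ 95  13 114] [100  16  96] [ 20   6 137]
(328, 70) [ 0.65272301 -0.18599641  0.1       ]
(328, 255) [ 0.48374433 -0.14608688  0.1       ]
(235, 163) [ 0.5948605  -0.08470582  0.1       ]
(421, 163) [ 0.55414384 -0.25034616  0.1       ]
pin [ 0.57072576 -0.16651353  0.168     ]
[ 0.58365328 -0.11685883  0.141     ] [ 0.5521348  -0.21512044  0.141     ] 0.10319282605120034 [ 0.56789404 -0.16598964  0.141     ] 72.21579346622839
```

View pics/w1c.png

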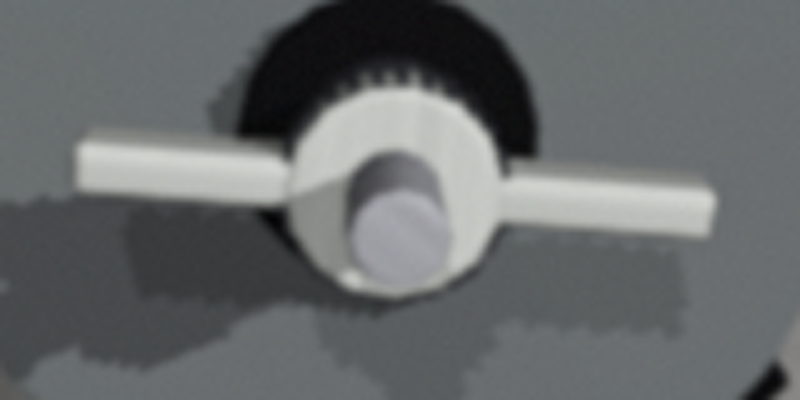

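```bash
python3 -m creep '{"jaw":[-0.7,-0.7,-0.7,-0.7,-0.7,-0.7,-0.7,-0.7,-0.7,-0.7],"translation":[[0,0.008,-0.0055],[0,0,0],[0,0,0],[0,0,0],[0,0,0],[0,0,0],[0,0,0],[0,0,0],[0,0,0],[0,0,0]],"roll":[0,0.149,0.149,0.149,0.149,0.149,0.149,0.149,0.149,0.149]}' 20; python3 -m creep '{"jaw":[-0.7,-0.7,-0.7,-0.7,-0.7,-0.7,-0.7,-0.7,-0.7,-0.7],"translation":[[0,0,0],[0,0,0],[0,0,0],[0,0,0],[0,0,0],[0,0,0],[0,0,0],[0,0,0],[0,0,0],[0,0,0]],"roll":[0.149,0.149,0.149,0.149,0.149,0.149,0.149,0.149,0.149,0.149]}' 20;  python3 -m creep '{"jaw":[-0.7,-0.7,-0.7,-0.7,-0.7,-0.7,-0.7,-0.7,-0.7,-0.7],"translation":[[0,0,0],[0,0,0],[0,0,0],[0,0,0],[0,0,0],[0,0,0],[0.01,0,0],[0.02,0,0],[0.02,0,0],[0,0,0]],"roll":[0.149,0.149,0.149,0.149,0.149,0.149,0,0,0,0]}' 20; python3 -c "
from h import *
T,s=tool(); print(T.round(4),s['joints'].round(1),s['moment'],np.degrees(np.arctan2(T[1,1],T[0,1])))
c=capture('wrist'); cv2.imwrite('pics/w2.png',c['image'][:,:,::-1])
"
```

```text
time_s: 3.4
tcp_pos: [0.5664, -0.1608, 0.2669]
eef_rot: [-81.5, 90.0, 7.9]
contact_force: [0.5, -0.2, 0.1]
gripper_width: 0.0745
time_s: 4.4
tcp_pos: [0.5664, -0.1608, 0.2669]
eef_rot: [5.1, 90.0, 9.1]
contact_force: [0.5, 0.0, -0.2]
gripper_width: 0.0745
time_s: 5.4
tcp_pos: [0.5645, -0.1611, 0.2132]
eef_rot: [-142.8, 89.7, 170.6]
contact_force: [-1.5, -0.1, 0.1]
gripper_width: 0.0741
[[-4.900e-03  7.273e-01  6.863e-01  5.645e-01]
 [ 8.000e-04  6.863e-01 -7.273e-01 -1.611e-01]
 [-1.000e+00 -3.000e-03 -4.000e-03  2.132e-01]
 [ 0.000e+00  0.000e+00  0.000e+00  1.000e+00]] [ 3.100e+00  1.300e+01 -1.160e+01 -1.000e-01 -6.560e+01 -1.397e+02] [-0.06472334 -0.179667   -0.04761266] 43.33843387524787
```

View pics/w2.png

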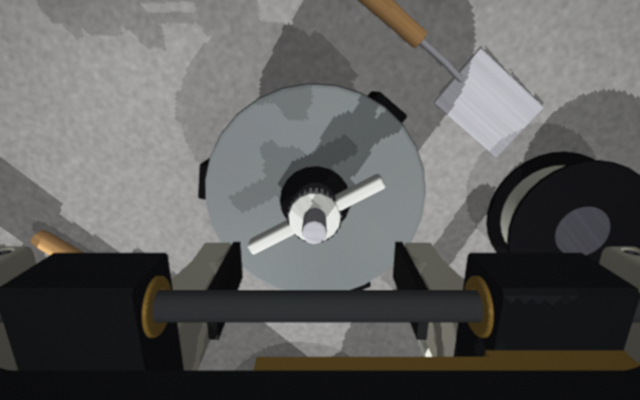

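In this view the nut's wings run from (250,248) to (383,183), and the pin top is at (314,232). I'll remeasure the axis from here.

```bash
python3 - <<'E'
from h import *
T,s=tool()
c=capture('wrist'); P=T@c['tool_from_camera']
pin=onz(c,(314.5,232),.168,P)
a=onz(c,(250,247),.141,P);b=onz(c,(383,183),.141,P);m=(a+b)/2
print(s['tcp_pos'],pin,a,b,m,np.linalg.norm(a-b),np.degrees(np.arctan2(*(a-b)[1::-1])))
for ax in (pin,m,np.array([.567,-.165,0])): print(T[:3,:3].T@(np.array([ax[0],ax[1],T[2,3]])-T[:3,3]))
cv2.imwrite('pics/w2c.png',cv2.resize(c['image'][165:265,235:395,::-1],(800,500),interpolation=cv2.INTER_CUBIC))
E
```

```text
[ 0.56547825 -0.1614536   0.21509842] [ 0.56734826 -0.16492213  0.168     ] [ 0.54951733 -0.21298147  0.141     ] [ 0.58413106 -0.11629199  0.141     ] [ 0.5668242  -0.16463673  0.141     ] 0.10269841767594845 -109.69679083376819
[-5.38358808e-06 -1.01817320e-03  3.80670075e-03]
[-3.89368865e-06 -1.20378767e-03  3.23956422e-03]
[-4.40083221e-06 -1.32501398e-03  3.62450211e-03]
```

View pics/w2c.png

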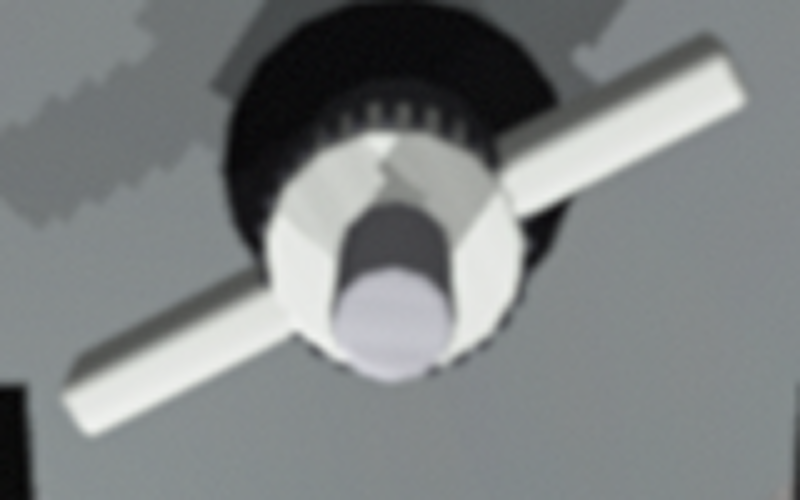

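```bash
python3 -m creep '{"jaw":[-0.7,-0.7,-0.7,-0.7,-0.7,-0.7,-0.7,-0.7,-0.7,-0.7],"translation":[[0,-0.0012,0.0036],[0.02,0,0],[0.025,0,0],[0.025,0,0],[0.015,0,0],[0.008,0,0],[0,0,0],[0,0,0],[0,0,0],[0,0,0]],"roll":[0,0,0,0,0,0,0,-0.05,-0.1,-0.1]}' 20; python3 -c "
from h import *
T,s=tool(); print(T[:3,3],s['joints'].round(1),s['moment'],s['contact_force'],np.degrees(np.arctan2(T[1,1],T[0,1])))
"
```

```text
time_s: 6.5
tcp_pos: [0.568, -0.1652, 0.1247]
eef_rot: [87.7, 90.0, 55.4]
contact_force: [-2.4, 2.7, 1.8]
gripper_width: 0.0745
[ 0.56795207 -0.16518206  0.12465836] [   2.7   17.6  -17.9   -0.   -54.5 -125. ] [ 0.90860418  1.01975437 -0.20088393] [-2.40736098  2.6699907   1.84950165] 57.62404351520226
```

```bash
python3 -m creep '{"jaw":[-0.7,-0.7,-0.7,-0.7,-0.7,-0.7,-0.7,-0.7,-0.7,-0.7],"translation":[[0,0,0],[0,0,0],[0,0,0],[0,0,0],[0,0,0],[0,0,0],[0,0,0],[0,0,0],[0,0,0],[0,0,0]],"roll":[-0.1,-0.1,-0.1,-0.1,-0.1,-0.1,-0.1,-0.1,-0.1,-0.1]}' 20; python3 -c "
from h import *
T,s=tool(); print(T[:3,3],s['joints'].round(1),s['moment'],s['contact_force'],np.degrees(np.arctan2(T[1,1],T[0,1])))
c=capture('wrist'); cv2.imwrite('pics/w3.png',c['image'][:,:,::-1])
"
```

```text
time_s: 7.5
tcp_pos: [0.5678, -0.1659, 0.125]
eef_rot: [-91.7, 90.0, -66.7]
contact_force: [-4.0, -2.6, 2.2]
gripper_width: 0.0745
[ 0.56777018 -0.16594511  0.12496388] [  2.6  17.6 -17.9   0.  -54.5 -67.7] [-0.44856864  1.14064674 -0.09154872] [-3.96406588 -2.60173939  2.24764349] 114.93049899402452
```

View pics/w3.png

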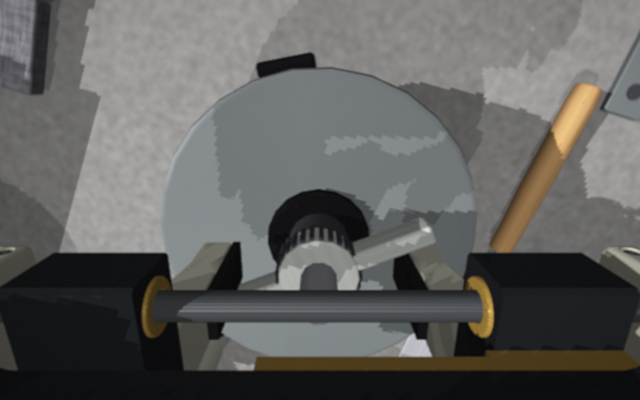

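The nut is turning with the fingers: the right wing lies against the right finger at (420,240).

```bash
python3 -m creep '{"jaw":[-0.7,-0.7,-0.7,-0.7,-0.7,-0.7,-0.7,-0.7,-0.7,-0.7],"translation":[[0,0,0],[0,0,0],[0,0,0],[0,0,0],[0,0,0],[0,0,0],[0,0,0],[0,0,0],[0,0,0],[0,0,0]],"roll":[-0.12,-0.12,-0.12,-0.12,-0.12,-0.12,-0.12,-0.12,-0.12,-0.12]}' 20; python3 -c "
from h import *
T,s=tool(); print(T[:3,3],s['joints'].round(1),s['moment'],s['contact_force'],np.degrees(np.arctan2(T[1,1],T[0,1])))
"; python3 -m creep '{"jaw":[-0.7,-0.7,-0.7,-0.7,-0.7,-0.7,-0.7,-0.7,-0.7,-0.7],"translation":[[0,0,0],[0,0,0],[0,0,0],[0,0,0],[0,0,0],[0,0,0],[0,0,0],[0,0,0],[0,0,0],[0,0,0]],"roll":[-0.05,-0.04,-0.04,-0.03,-0.02,-0.02,0,0,0,0]}' 20; python3 -c "
from h import *
T,s=tool(); print(T[:3,3],s['joints'].round(1),s['moment'],s['contact_force'],np.degrees(np.arctan2(T[1,1],T[0,1])))
c=capture('wrist'); cv2.imwrite('pics/w4.png',c['image'][:,:,::-1])
c=capture('side'); cv2.imwrite('pics/s4.png',c['image'][:,:,::-1])
"
```

```text
time_s: 8.55
tcp_pos: [0.5687, -0.1653, 0.125]
eef_rot: [-88.0, 89.9, 5.6]
contact_force: [-1.6, 2.7, 2.2]
gripper_width: 0.0748
[ 0.56872071 -0.16533241  0.12498343] [  2.7  17.6 -17.9  -0.  -54.4   0.9] [ 1.00450728  0.83404931 -0.16215873] [-1.57832763  2.70691391  2.17206318] -176.3877782210787
time_s: 9.55
tcp_pos: [0.5681, -0.1655, 0.1233]
eef_rot: [-108.7, 90.0, -3.9]
contact_force: [-1.1, 2.4, 1.1]
gripper_width: 0.0744
[ 0.56813285 -0.16545807  0.12332746] [  2.7  17.7 -18.    0.  -54.3  12.2] [ 1.02258524  0.24805228 -0.11908816] [-1.11175684  2.39189629  1.1260014 ] -165.11847576707106
```

View pics/w4.png

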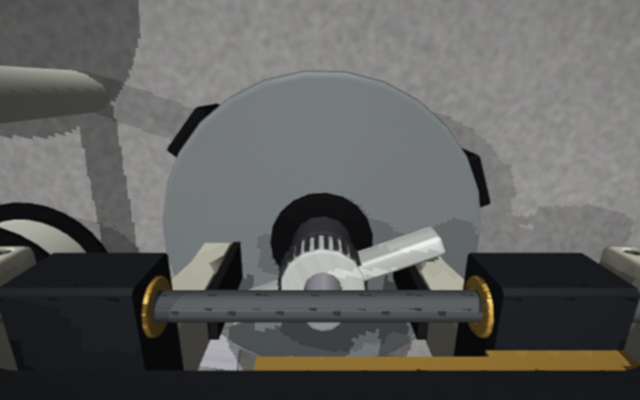

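```bash
python3 -m creep '{"jaw":[-0.7,-0.7,-0.7,-0.7,-0.7,-0.7,-0.7,-0.7,-0.7,-0.7],"translation":[[0,0,0],[0,0,0],[0,0,0],[0,0,0],[0,0,0],[0,0,0],[0,0,0],[0,0,0],[0,0,0],[0,0,0]],"roll":[-0.02,-0.02,-0.02,-0.02,-0.02,-0.02,0,0,0,0]}' 20; python3 -c "
from h import *
T,s=tool(); print(T[:3,3],s['joints'].round(1),s['moment'],s['contact_force'],np.degrees(np.arctan2(T[1,1],T[0,1])))
"
```

```text
time_s: 10.65
tcp_pos: [0.5677, -0.1652, 0.1232]
eef_rot: [14.5, 90.0, 126.3]
contact_force: [-1.6, 5.0, 3.5]
gripper_width: 0.0747
[ 0.56771579 -0.16516041  0.12324276] [  2.7  17.7 -18.   -0.  -54.3  19.1] [ 1.91085276  0.58112918 -0.43814442] [-1.57380418  4.96003395  3.49662779] -158.2157072325299
```

Force and moment jumped (Mz 0.12 → 0.44 N m), so the nut is at its stop, and the finger angle agrees. Next I back off, rise and close the fingers.

```bash
python3 -m creep '{"jaw":[-0.7,-0.7,-0.7,-0.7,-0.7,-0.7,-0.7,-0.7,1,1],"translation":[[0,0,0],[0,0,0],[-0.015,0,0],[-0.02,0,0],[-0.02,0,0],[-0.015,0,0],[-0.005,0,0],[0,0,0],[0,0,0],[0,0,0]],"roll":[0.06,0.06,0,0,0,0,0,0,0,0]}' 20;  python3 -m creep '{"jaw":[1,1,1,1,1,1,1,1,1,1],"translation":[[0,0,0],[0,0,0],[0,0,0],[0,0,0],[0,0,0],[0,0,0],[0,0,0],[0,0,0],[0,0,0],[0,0,0]],"roll":[0,0,0,0,0,0,0,0,0,0]}' 20; python3 -c "
from h import *
T,s=tool(); print(T[:3,3],s['joints'].round(1),s['moment'],s['contact_force'],s['gripper_width'],np.degrees(np.arctan2(T[1,1],T[0,1])))
for n in ('wrist','side','scene'):
  c=capture(n); cv2.imwrite('pics/%s5.png'%n,c['image'][:,:,::-1])
a=cv2.imread('pics/scene5.png')[150:270,195:315]; b=cv2.imread('pics/side5.png')[90:210,270:390]
cv2.imwrite('pics/crop5.png',np.hstack([cv2.resize(x,(400,400),interpolation=cv2.INTER_CUBIC) for x in (a,b)]))
"
```

```text
time_s: 11.65
tcp_pos: [0.5675, -0.1655, 0.1972]
eef_rot: [73.8, 89.9, 178.7]
contact_force: [0.3, -0.1, -0.0]
gripper_width: 0.0637
time_s: 12.65
tcp_pos: [0.568, -0.1654, 0.1984]
eef_rot: [-61.6, 90.0, 43.3]
contact_force: [-0.3, -0.0, -0.5]
gripper_width: 0.0004
[ 0.56801447 -0.16544891  0.19836941] [  2.7  13.9 -12.5  -0.  -63.6  12.2] [ 0.09449753 -0.00712513  0.0103203 ] [-0.30680001 -0.01342633 -0.49674259] 0.00037260988450898557 -165.10318569194817
```

View pics/wrist5.png

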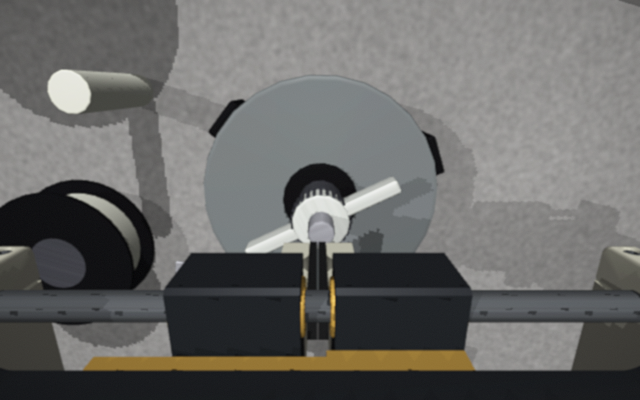

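View pics/crop5.png

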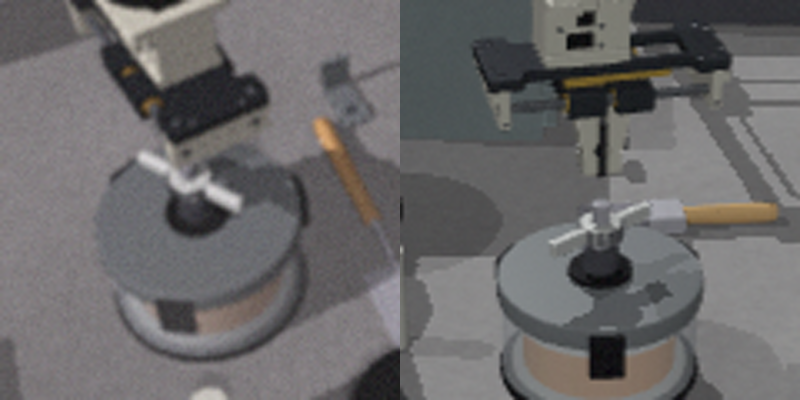

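The wrist view shows the nut with wings at (250,248) and (398,185), and the closed fingers over the pin at (320,235). The side view shows them centred above the pin.

```bash
python3 - <<'E'
from h import *
T,s=tool()
c=capture('wrist'); P=T@c['tool_from_camera']
a=onz(c,(249,248),.149,P);b=onz(c,(398.5,184.5),.149,P)
print(np.linalg.norm(a-b),(a+b)/2,np.degrees(np.arctan2(*(a-b)[1::-1])),onz(c,(320,231),.168,P))
E
python3 -m creep '{"jaw":[1,1,1,1,1,1,1,1,1,1],"translation":[[0.015,0,0],[0.01,0,0],[0.002,0,0],[0.002,0,0],[0.002,0,0],[0.001,0,0],[0.001,0,0],[0.001,0,0],[0.001,0,0],[0,0,0]],"roll":[0,0,0,0,0,0,0,0,0,0]}' 20;
```

```text
0.10059543858013244 [ 0.56689904 -0.16906636  0.149     ] 39.18049153133419 [ 0.56770096 -0.16764658  0.168     ]
time_s: 13.85
tcp_pos: [0.5683, -0.1656, 0.1638]
eef_rot: [-123.6, 90.0, -18.7]
contact_force: [-2.1, 0.7, 4.8]
gripper_width: 0.0007
```

```bash
python3 -m creep '{"jaw":[1,1,1,1,1,1,1,1,1,1],"translation":[[0.001,0,0],[0.001,0,0],[0.001,0,0],[0.001,0,0],[0,0,0],[0,0,0],[0,0,0],[0,0,0],[0,0,0],[0,0,0]],"roll":[0,0,0,0,0,0,0,0,0,0]}' 20; python3 -c "
from h import *
print(get_state()['contact_force'],get_state()['tcp_pos'])"
```

```text
time_s: 14.85
tcp_pos: [0.5685, -0.1656, 0.1612]
eef_rot: [-124.2, 89.9, -19.3]
contact_force: [-3.6, 1.8, 14.6]
gripper_width: 0.0004
[-3.62760827  1.76402786 14.64115393] [ 0.5684642  -0.16564739  0.16119886]
```

The force is 14.6 N, above the 8.5 N needed for full travel, and the TCP height is 0.161. So the pin is at the bottom, and I'll hold it there.

```bash
python3 -m creep '{"jaw":[1,1,1,1,1,1,1,1,1,1],"translation":[[0,0,0],[0,0,0],[0,0,0],[0,0,0],[0,0,0],[0,0,0],[0,0,0],[0,0,0],[0,0,0],[0,0,0]],"roll":[0,0,0,0,0,0,0,0,0,0]}' 20; python3 -c "
from h import *
c=capture('side'); cv2.imwrite('pics/s6.png',cv2.resize(c['image'][90:210,270:390,::-1],(600,600),interpolation=cv2.INTER_CUBIC))"
python3 -m creep '{"jaw":[1,1,1,1,1,1,1,1,1,1],"translation":[[0,0,0],[0,0,0],[0,0,0],[0,0,0],[0,0,0],[-0.004,0,0],[-0.008,0,0],[-0.015,0,0],[-0.015,0,0],[0,0,0]],"roll":[0,0,0,0,0,0,0,0,0,0]}' 20
```

```text
time_s: 15.85
tcp_pos: [0.5685, -0.1657, 0.1612]
eef_rot: [-123.9, 89.9, -19.0]
contact_force: [-4.5, 1.6, 13.4]
gripper_width: 0.0003
time_s: 16.9
tcp_pos: [0.5691, -0.1655, 0.2033]
eef_rot: [-109.1, 89.8, -4.2]
contact_force: [0.2, 0.8, -0.2]
gripper_width: 0.0005
```

View pics/s6.png

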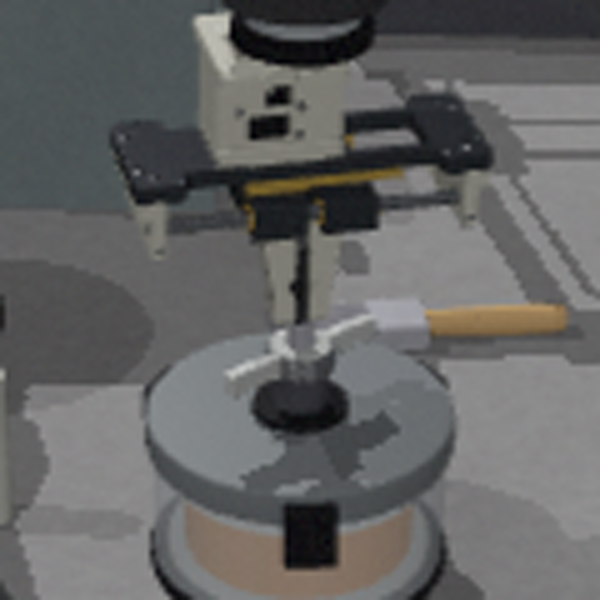

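The side view shows the closed fingertips on the pin at (300,325) with the nut untouched. After releasing, I open the jaws and swing to the far side of the wings.

```bash
python3 -m creep '{"jaw":[-0.7,-0.7,-0.7,-0.7,-0.7,-0.7,-0.7,-0.7,-0.7,-0.7],"translation":[[0,0.0018,0.001],[0,0,0],[0,0,0],[0,0,0],[0,0,0],[0,0,0],[0,0,0],[0,0,0],[0,0,0],[0,0,0]],"roll":[0,-0.12,-0.12,-0.12,-0.12,-0.12,-0.12,-0.12,-0.12,0]}' 20; python3 -m creep '{"jaw":[-0.7,-0.7,-0.7,-0.7,-0.7,-0.7,-0.7,-0.7,-0.7,-0.7],"translation":[[0,0,0],[0,0,0],[0,0,0],[0,0,0],[0,0,0],[0,0,0],[0,0,0],[0,0,0],[0,0,0],[0,0,0]],"roll":[0,0,0,0,0,0,0,0,0,0]}' 20; python3 -c "
from h import *
T,s=tool(); print(T[:3,3],s['joints'].round(1),s['gripper_width'],np.degrees(np.arctan2(T[1,1],T[0,1])))
c=capture('wrist'); cv2.imwrite('pics/w7.png',c['image'][:,:,::-1])
"
```

```text
time_s: 17.9
tcp_pos: [0.5653, -0.1648, 0.2002]
eef_rot: [9.2, 89.9, 169.2]
contact_force: [1.0, -0.0, 0.2]
gripper_width: 0.0723
time_s: 18.9
tcp_pos: [0.566, -0.165, 0.2014]
eef_rot: [128.3, 90.0, -71.8]
contact_force: [0.4, 0.4, -0.4]
gripper_width: 0.0745
[ 0.56599934 -0.16496276  0.20136854] [  2.7  13.6 -12.6   0.  -63.9  67.2] 0.07450184872259162 -110.10075012556347
```

View pics/w7.png

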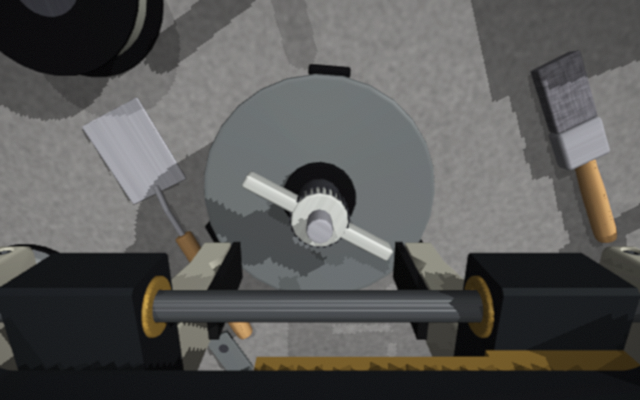

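The wings at (248,181)–(388,252) lie about 30° from the finger line, so the way down is clear. Descending and turning clockwise.

```bash
python3 -m creep '{"jaw":[-0.7,-0.7,-0.7,-0.7,-0.7,-0.7,-0.7,-0.7,-0.7,-0.7],"translation":[[0.015,0,0],[0.02,0,0],[0.02,0,0],[0.015,0,0],[0.008,0,0],[0,0,0],[0,0,0],[0,0,0],[0,0,0],[0,0,0]],"roll":[0,0,0,0,0,0,0,0.05,0.1,0.1]}' 20; python3 -m creep '{"jaw":[-0.7,-0.7,-0.7,-0.7,-0.7,-0.7,-0.7,-0.7,-0.7,-0.7],"translation":[[0,0,0],[0,0,0],[0,0,0],[0,0,0],[0,0,0],[0,0,0],[0,0,0],[0,0,0],[0,0,0],[0,0,0]],"roll":[0.1,0.1,0.1,0.1,0.1,0.1,0.1,0.1,0.1,0.1]}' 20; python3 -c "
from h import *
T,s=tool(); print(T[:3,3],s['joints'].round(1),s['moment'],s['contact_force'],np.degrees(np.arctan2(T[1,1],T[0,1]))%360)
"
```

```text
time_s: 19.95
tcp_pos: [0.5672, -0.1653, 0.1247]
eef_rot: [-157.7, 89.8, -12.3]
contact_force: [2.1, -3.8, -2.3]
gripper_width: 0.0743
time_s: 20.95
tcp_pos: [0.5665, -0.1656, 0.1245]
eef_rot: [-120.1, 89.9, -32.1]
contact_force: [0.1, -4.1, -2.0]
gripper_width: 0.0745
[ 0.56650685 -0.16563649  0.12445947] [  2.7  17.5 -18.2   0.1 -54.3  -4.7] [-1.29599445 -0.1629196   0.11713081] [ 0.07904489 -4.09337896 -2.01115243] 178.06174104764972
```

```bash
python3 -m creep '{"jaw":[-0.7,-0.7,-0.7,-0.7,-0.7,-0.7,-0.7,-0.7,-0.7,-0.7],"translation":[[0,0,0],[0,0,0],[0,0,0],[0,0,0],[0,0,0],[0,0,0],[0,0,0],[0,0,0],[0,0,0],[0,0,0]],"roll":[0.12,0.12,0.12,0.12,0.12,0.12,0.12,0.12,0.12,0.12]}' 20; python3 -m creep '{"jaw":[-0.7,-0.7,-0.7,-0.7,-0.7,-0.7,-0.7,-0.7,-0.7,-0.7],"translation":[[0,0,0],[0,0,0],[0,0,0],[0,0,0],[0,0,0],[0,0,0],[0,0,0],[0,0,0],[0,0,0],[0,0,0]],"roll":[0.06,0.05,0.04,0.04,0.03,0.02,0.02,0,0,0]}' 20; python3 -c "
from h import *
T,s=tool(); print(T[:3,3],s['joints'].round(1),s['moment'],s['contact_force'],np.degrees(np.arctan2(T[1,1],T[0,1]))%360)
"
```

```text
time_s: 21.95
tcp_pos: [0.5662, -0.165, 0.1241]
eef_rot: [-16.6, 89.9, 2.6]
contact_force: [-0.1, -0.8, -2.7]
gripper_width: 0.0744
time_s: 22.95
tcp_pos: [0.5665, -0.165, 0.1237]
eef_rot: [-14.5, 89.9, -9.9]
contact_force: [1.0, 0.7, 0.3]
gripper_width: 0.0746
[ 0.56645268 -0.16498796  0.12373202] [  2.7  17.5 -18.2   0.  -54.2 -88.1] [ 0.04792818 -0.74654592  0.11670371] [1.01609493 0.6740929  0.2668238 ] 94.65726428330933
```

```bash
python3 -m creep '{"jaw":[-0.7,-0.7,-0.7,-0.7,-0.7,-0.7,-0.7,-0.7,-0.7,-0.7],"translation":[[0,0,0],[0,0,0],[0,0,0],[0,0,0],[0,0,0],[0,0,0],[0,0,0],[0,0,0],[0,0,0],[0,0,0]],"roll":[0.02,0.02,0.02,0.02,0.01,0.01,0,0,0,0]}' 20; python3 -c "
from h import *
T,s=tool(); print(T[:3,3],s['joints'].round(1),s['moment'],s['contact_force'],np.degrees(np.arctan2(T[1,1],T[0,1]))%360)
"
```

```text
time_s: 23.95
tcp_pos: [0.5665, -0.165, 0.1236]
eef_rot: [-10.4, 89.9, -11.5]
contact_force: [4.9, -1.3, 0.4]
gripper_width: 0.0746
[ 0.56648231 -0.16499511  0.12358184] [  2.7  17.5 -18.2   0.  -54.2 -93.8] [-0.41344214 -2.00802463  0.96603409] [ 4.92921287 -1.34522791  0.40931032] 88.927509662258
```

Mz jumped to 0.97 N m, so the nut is hard against home. Backing off, rising and checking.

```bash
python3 -m creep '{"jaw":[-0.7,-0.7,-0.7,-0.7,-0.7,-0.7,-0.7,-0.7,-0.7,-0.7],"translation":[[0,0,0],[0,0,0],[0,0,0],[-0.015,0,0],[-0.025,0,0],[-0.03,0,0],[-0.03,0,0],[-0.02,0,0],[-0.01,0,0],[0,0,0]],"roll":[-0.06,-0.06,-0.03,0,0,0,0,0,0,0]}' 20; python3 -m creep '{"jaw":[-0.7,-0.7,-0.7,-0.7,-0.7,-0.7,-0.7,-0.7,-0.7,-0.7],"translation":[[0,0,0],[0,0,0],[0,0,0],[0,0,0],[0,0,0],[0,0,0],[0,0,0],[0,0,0],[0,0,0],[0,0,0]],"roll":[0,0,0,0,0,0,0,0,0,0]}' 20; python3 -c "
from h import *
T,s=tool(); print(T[:3,3],s['joints'].round(1),np.degrees(np.arctan2(T[1,1],T[0,1]))%360)
for n in ('wrist','scene','side'):
  c=capture(n); cv2.imwrite('pics/%s8.png'%n,c['image'][:,:,::-1])
a=cv2.imread('pics/scene8.png')[170:270,205:305]; b=cv2.imread('pics/scene0.png')[170:270,205:305]
cv2.imwrite('pics/crop8.png',np.hstack([cv2.resize(x,(400,400),interpolation=cv2.INTER_CUBIC) for x in (a,b)]))
"
```

```text
time_s: 24.95
tcp_pos: [0.5655, -0.1649, 0.2539]
eef_rot: [61.6, 90.0, 69.1]
contact_force: [-0.0, 0.5, -0.2]
gripper_width: 0.0747
time_s: 25.95
tcp_pos: [0.566, -0.165, 0.2534]
eef_rot: [-32.6, 90.0, -25.1]
contact_force: [0.1, -0.8, 0.3]
gripper_width: 0.0745
[ 0.5660043  -0.16495441  0.25341676] [  2.7  11.6  -8.1   0.  -70.2 -85.2] 97.49736643717868
```

View pics/wrist8.png

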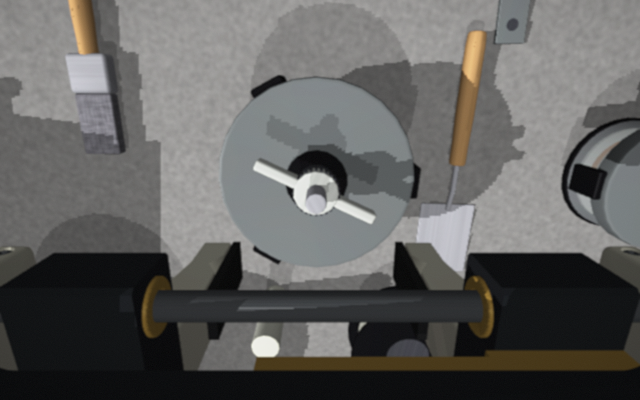

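View pics/crop8.png

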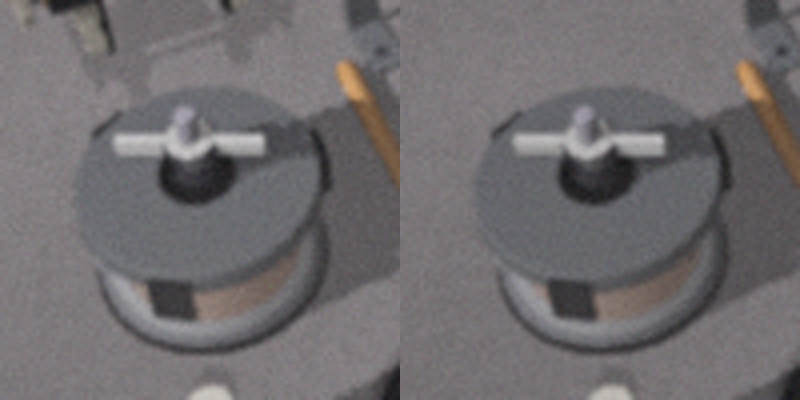

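View pics/scene8.png

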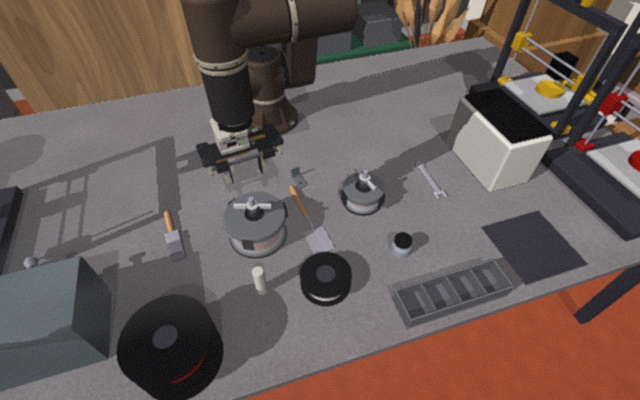

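The before and after scene crops match: wing ends at (234,206) and (271,206), pin up at (251,198). Every other object is where it began and the gripper is clear above, so I'm handing in.

```bash
python3 -c "
from plant import *
close_job()"
```

```text
the job is handed in; nothing more can be done
```

I let the air into the larger canister and handed the job in at about 26 s of the 66 s limit. `close_job()` gives no verdict.

- **Unscrewing:** I straddled the nut with the open fingers and turned it counter-clockwise until it hit the stop. The moment jumped from 0.12 to 0.44 N m there. The wrist picture put the wings at about 2.57 of 2.6 rad.
- **Pressing:** I pressed the pin with the closed fingertips until it bottomed out. The tip stood at 0.161 m against 0.168 m at rest, with 13–15 N on it. I held it for about 2 s and then let it spring back.
- **Screwing home:** I turned the nut clockwise until it stopped, where the moment reached 0.97 N m. I then backed off and rose to 0.253 m.
- **Last checks:** In the final scene picture, the nut's wings and the pin look the same as in the first. The smaller valve and the loose things look unmoved, judged by eye rather than measured. The gripper touched nothing, with the force reading near zero.

No check failed. The measurements of the valve axis differed by up to about 5 mm between views. The last close wrist view gave (0.567, -0.165), and I worked from that.

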